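# Find the high spot of a bent stirrer shaft on the bench centres

### The job

The soap stirrer's shaft between the bench centres is bent. Slide the dial gauge down by its upright grip until its plunger is pressed in about half way on the shaft, then turn the shaft gently by its crank handle, watching the plunger, and leave it standing with the high side of the bend up under the plunger, where the plunger is lifted highest. Never run the plunger to the end of its travel; the bench centres stand loose, so do not push them out of place, and leave everything else on the table where it is.

Things in the scene. Friction and masses are not known exactly. Their poses are not given: they have to be found in the camera images.
- bench: Bench centres, 3.4 kg, loose on rubber feet: a push or lift over 10 N may shift them. Cast bed 140 x 340 x 28 mm, headstock at its +y end, tailstock at -y (145 mm high). Origin on the table below the plunger; shaft axis along y, 100 mm up; x across the bed. Steel shaft 12 mm thick, bowed 5 mm at mid length, to another side each time (relative to the crank): the plunger swings 10 mm a turn.
- crank (a joint): Turn of crank wheel and shaft together, rad, no stops; 0: handle straight above the axis; grows as the handle goes from the top to the bench's +x (away from the robot). Aluminium wheel, 116 mm across, on the headstock's +y end, its outer face 175 mm (hub 181 mm) along y from the bench origin. It turns stiffly (0.07 N m) and stays where it is left.
- crank_grip (a point): Grip point on the axis of the crank handle, 45 mm from the shaft axis, 228 mm along the bench's +y. The handle is a black sleeve 20 mm thick, 70 mm long (186 to 256 mm along y), parallel to the shaft; it revolves freely on its pin, so a gripper can carry it round a full circle in the bench's x-z plane without turning. Take it from above, closing along the bench's x.
- gauge (a joint): How far the gauge bracket is slid down its column, m, 0 (top) to 0.065; 0 to 0.015 at the start. It slides stiffly (about 4 N to push down, 12 N to pull up) and stays where it is left. The plunger meets the shaft at 0.029 to 0.039 and from there is pressed in as much as the bracket goes down.
- gauge_grip (a point): Grip point on the axis of the gauge bracket's upright round steel grip, 16 mm thick; 28 mm above the bracket, 16 mm below the grip's top; 62 mm along the bench's +x and 118 mm along its -y; 233 mm above the table, less the gauge's slide. The 18 mm column, 218 mm high, stands 48 mm from it towards +y. Take it from above, closing along the bench's x.
- plunger (a joint): How far the dial gauge's plunger is pressed in, m: 0 hangs out freely, 0.030 is the end of its travel; light spring, 0.5 to 2 N. It points straight down and its flat steel foot, 14 mm wide, rests on the shaft. The needle of the 58 mm dial, which faces the bench's +x, stands straight up at 0 and makes one clockwise turn in 30 mm.
- plunger_tip (a point): Middle of the underside of the plunger's foot, above the shaft axis. Resting on the shaft it is 101 mm above the table at the low side of the bend and 111 mm at the high side.
- pencil: Bystander: flat carpenter's pencil, 175 x 14 x 8 mm, lying before the bed; origin at the centre of its underside. Leave alone.
- wrench: Bystander: open-ended wrench, 150 mm, lying flat; origin at the centre of its underside. Leave alone.
- soap: Bystander: cream bar of soap, 55 x 80 x 28 mm; origin at the centre of its underside. Leave alone.
- beaker: Bystander: steel beaker, 72 mm wide, 95 mm high; origin at the centre of its underside. Leave alone.
- jug: Bystander: white plastic jug with a handle, 110 mm wide, 135 mm high; origin at the centre of its underside. Leave alone.
- jar: Bystander: amber glass jar, 56 mm wide, 75 mm high; origin at the centre of its underside. Leave alone.
- scale: Bystander: grey-green kitchen scale, 160 x 210 x 20 mm; origin at the centre of its underside. Leave alone.

How it is judged:
By the outcome, as a careful person would: the job done as asked, in the order asked, and still so for the second after the job is handed in, with the robot touching nothing.
It also fails if it takes over 72 s, if anything falls off the work surface, if the arm or the gripper's body presses on something with over 40 N, if the wrist force passes 120 N, or if a joint passes its speed limit or range.

### The arm

A 6-joint arm with a two-finger parallel gripper is mounted at the origin on the work surface. World frame = base frame: x ahead of the robot, y to its left, z up, the work surface at z = 0. Lengths are in mm, angles in rad, forces in N, time in s.
With the tool pointing down it reaches from about 300 to 775 mm from the base axis. Payload 14.6 kg.
Tool frame: the origin (TCP) lies at the very end of the fingers, on their centre line; the grasp point (between the pads) lies 19 mm behind it; z points along the fingers, y is the line along which they close (so a half turn about z gives the same grasp; the last joint's range is limited). The gripper opens to 94 mm and grips with 3 to 60 N. Pads are 16 mm wide; open, the fingers measure 119 mm over their backs; the gripper's body (75 mm by 177 mm) begins 78 mm behind the grasp point.
Start: joints at [-1.291, 0.3, 1.521, -0, 1.321, -0.067], TCP at [186.932, -517.248, 205.446] pointing down, gripper open.
Joint ranges: [-3.03, 3.03], [-0.79, 2.21], [0.23, 2.52], [-1.04, 4.18], [0, 3.07], [-2.55, 2.55]. Speed limits (rad/s): [2.22, 2.22, 2.57, 3.14, 3.14, 3.14].

### API

Orientations are given as [roll, pitch, yaw] about the fixed x, y, z axes, in that order (R = Rz(yaw) Ry(pitch) Rx(roll)).
In Python, from cell import manip, camera, get_calibration gives the robot as it stands. The module is installed in compiled form; this text tells all that it offers.
- The arm moves only by the tool jog_arm, never from a script. Its argument "plan" is one flat list of numbers, 6 for each row, row after row: the shift along the world's x, y, z in m, then the turn, a rotation vector about the world's x, y, z in degrees. A call has 1 to 20 rows; each row is the pose to reach, as a shift and turn from the pose commanded when the call began; what a row does not reach only later rows make up. A row lasts 1/10 s, in which the tool goes at most 50 mm and 8.59 degrees, less where a joint would pass 70% of its speed; a pose out of reach is approached as far as the arm can. A call with a gripper value outside its range is refused whole. "claw" is the finger opening in m, from 0 to 0.094, set as the call begins (left out, the last holds). The fingers move at their own pace and stop on an object; "force" is the grip in N (left out, the last holds). Time passes only in rows, so rows that repeat a pose let the fingers close. It gives the time, the measured TCP pose, the force, the opening and the grip force at its end, in the units of the state.
- manip.read_state(): the state, without advancing time (a new reading comes with each control period).
- camera(name): name is "side" or "top"; returns (picture, depth): 480x640x3 uint8, red, green, blue; 480x640 float32, mm along the optical axis (not along the pixel's ray), 0 where there is no reading.
- get_calibration(name): a dict with "fx", "fy", "cx", "cy" (pixels), "k1" (the pictures are not rectified: a ray, as slopes to the right and down, at radius r is drawn at 1 + k1 r^2 times it, then the intrinsics apply), "origin" and "attitude" of the camera in the world. Camera axes: x right, y down, z forward; pixel columns grow to the right and rows downward; lengths in mm; the calibration is good to about 2 mm. A picture is of the moment at which its call begins. get_calibration takes no time and is no camera call.
- manip.sign_off(): hands the job in; it is judged then, once.
The state is a dict: "clock": time; "joints": joint angles; "qd": joint speeds; "effort": joint torques, N m; "eef_pos": TCP position; "eef_rot": TCP orientation; "wrist_force": force on the tool from outside, world axes, zero at the start; "moment": the same for the moment, N m; "finger_gap": finger opening in mm; "finger_force": force on a finger pad.
Only numpy, scipy, OpenCV 4.12 (cv2) and the standard library are available. Lean on these libraries where they do the work, as an engineer would, in place of code of your own. Each camera call takes 0.05 s, during which the arm holds its last target. There are 200 camera calls.

## Working session

There is one attempt and no reset: what is moved stays moved. The work goes in short steps, Python scripts to look and compute and a tool call to move; the robot and the scene stay as the last step left them, time stands still between calls to the robot, and variables do not carry over. Pictures are saved under pics/ and viewed, at most 10 in all, crops included, and the job is handed in when it is done.

Besides the shell and the picture viewer there is one more tool, called after "Request:" as name(argument=value, ...) on one line, values as JSON. jog_arm: Moves the arm, as the interface text tells. Its arguments: {"type":"object","properties":{"plan":{"type":"array"},"claw":{"type":"number"},"force":{"type":"number"}},"required":["plan"]}

```bash
mkdir -p pics
cat > h.py <<'E'
import numpy as np, cv2
from cell import manip, camera, get_calibration
def load(n):
    c=get_calibration(n); return c
def pts(n,depth):
    """world xyz for each pixel from depth"""
    c=get_calibration(n); v,u=np.mgrid[0:480,0:640]
    K=np.array([[c['fx'],0,c['cx']],[0,c['fy'],c['cy']],[0,0,1.]])
    s=cv2.undistortPoints(np.stack([u.ravel(),v.ravel()],1).astype(np.float64)[:,None],K,np.array([c['k1'],0,0,0,0.]))[:,0]
    d=np.c_[s,np.ones(len(s))]*depth.reshape(-1,1)
    return (d@R(c).T+np.array(c['origin'])).reshape(480,640,3)
def R(c):
    from scipy.spatial.transform import Rotation as Ro
    a=np.array(c['attitude'])
    return a if a.shape==(3,3) else Ro.from_euler('xyz',a).as_matrix()
def shot(n,f):
    p,d=camera(n); cv2.imwrite(f'pics/{f}.png',cv2.cvtColor(p,cv2.COLOR_RGB2BGR)); np.savez(f'pics/{f}.npz',p=p,d=d); return p,d
E
python3 - <<'E'
from h import *
for n in('side','top'):
    print(get_calibration(n)); p,d=shot(n,n+'0'); print((d==0).mean())
print(manip.read_state())
E
```

```text
{'fx': 463.26596472982857, 'fy': 463.26596472982857, 'cx': 316.2240704891535, 'cy': 242.25440394651832, 'k1': -0.09555713716429302, 'origin': array([  36.37206296,  751.87245291, 1001.24277681]), 'attitude': array([-2.28988223, -0.01700069, -2.52468505])}
0.004173177083333333
{'fx': 578.0302671782973, 'fy': 578.0302671782973, 'cx': 324.85829550148117, 'cy': 236.25476360459152, 'k1': 0.06236223491380461, 'origin': array([ 315.27815613,  -48.48409642, 1569.10978114]), 'attitude': array([-2.97498894,  0.00617344, -1.57564824])}
0.004059244791666666
{'clock': 0.1, 'joints': array([-1.29060543e+00,  3.00384456e-01,  1.52149299e+00, -6.50927776e-05,
        1.32069260e+00, -6.65999649e-02]), 'qd': array([-1.04244835e-03, -1.36613363e-03, -1.04634940e-03, -2.02103099e-04,
        9.47204296e-05, -2.73425551e-04]), 'effort': array([ 1.55368649e-03, -5.32644546e+01, -3.53283584e+01,  7.09601166e-02,
        2.34927284e-02, -5.25395910e-05]), 'eef_pos': array([ 186.85393833, -517.04875117,  204.97111993]), 'eef_rot': array([-3.14061323e+00, -2.13449062e-06,  3.46807005e-01]), 'wrist_force': array([-0.04375964,  0.2667671 ,  0.46877919]), 'moment': array([ 0.0028673 ,  0.04808304, -0.0445313 ]), 'finger_force': 0.0, 'finger_gap': 94.14990629187439}
```

View pics/side0.png

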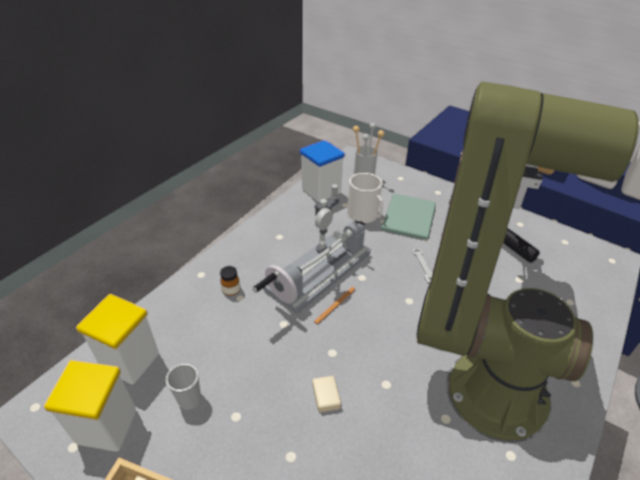

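View pics/top0.png

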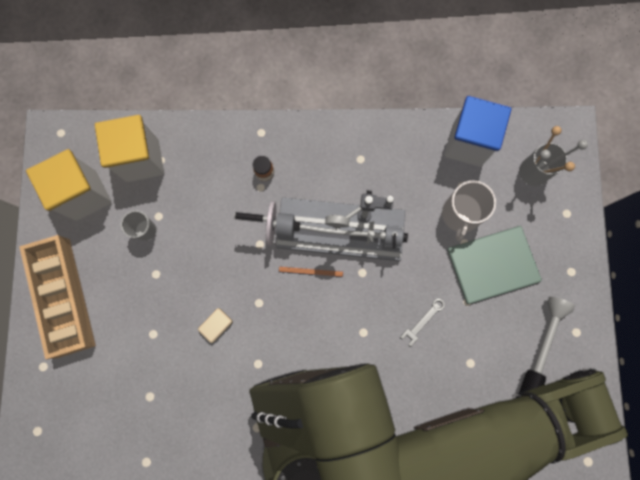

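The side view shows the bench at about (320,260), with its black handle at (265,283) and the dial at (323,215). In the top view the handle spans (236–265, 216) and the column and grip are near (368,199) and (389,202). I'll zoom in and measure.

Run:
```python
from h import *
T=np.load('pics/top0.npz');S=np.load('pics/side0.npz')
a=cv2.resize(T['p'][175:275,225:425],None,fx=4,fy=4,interpolation=cv2.INTER_CUBIC)[:, :800]
b=cv2.resize(S['p'][180:320,240:390],None,fx=4,fy=4,interpolation=cv2.INTER_CUBIC)
cv2.imwrite('pics/tc.png',a[:,:,::-1]);cv2.imwrite('pics/sc.png',b[:,:,::-1])
W=pts('top',T['d']);Z=W[...,2]
# height map coarse
for n,w in(('table',W[300:330,270:380]),):print(n,np.median(w[...,2]))
m=np.zeros((480,640),np.uint8);m[185:265,270:412]=((Z[185:265,270:412]>18)&(Z[185:265,270:412]<40))
P=W[m>0];print('bed',len(P),cv2.minAreaRect(P[:,:2].astype(np.float32)))
m=np.zeros((480,640),bool);m[205:228,230:268]=(T['p'][205:228,230:268].max(2)<60)
P=W[m];print('handle',len(P),np.percentile(P,[2,50,98],axis=0).round(1))
P=W[185:215,355:400].reshape(-1,3);P=P[P[:,2]>195];print(P.round(0))
vv,uu=np.where(Z[180:275,225:425]>195);print(np.c_[uu+225,vv+180].tolist())
```

```text
table 0.2968147271730004
bed 4404 ((596.650634765625, -81.00624084472656), (340.289306640625, 142.59872436523438), 83.52603912353516)
handle 118 [[596.1 120.2 147.4]
 [603.3 148.5 154.6]
 [611.3 178.6 158.9]]
[[ 652. -149.  197.]
 [ 650. -132.  198.]
 [ 648. -134.  204.]
 ...
 [ 315.  -48. 1569.]
 [ 315.  -48. 1569.]
 [ 315.  -48. 1569.]]
[[375, 182], [402, 188], [281, 189], [233, 191], [281, 191], [267, 192], [266, 193], [277, 193], [369, 193], [362, 194], [363, 194], [364, 194], [365, 194], [366, 194], [367, 194], [368, 194], [369, 194], [361, 195], [362, 195], [363, 195], [364, 195], [365, 195], [366, 195], [367, 195], [368, 195], [369, 195], [370, 195], [371, 195], [372, 195], [373, 195], [374, 195], [375, 195], [361, 196], [362, 196], [363, 196], [364, 196], [365, 196], [366, 196], [367, 196], [368, 196], [369, 196], [370, 196], [371, 196], [372, 196], [373, 196], [374, 196], [375, 196], [388, 196], [389, 196], [390, 196], [361, 197], [362, 197], [363, 197], [364, 197], [365, 197], [366, 197], [367, 197], [368, 197], [369, 197], [370, 197], [371, 197], [372, 197], [373, 197], [3
[... 7481 characters left out ...]
26], [343, 226], [344, 226], [345, 226], [346, 226], [347, 226], [348, 226], [231, 227], [335, 227], [336, 227], [337, 227], [338, 227], [339, 227], [340, 227], [341, 227], [342, 227], [343, 227], [344, 227], [345, 227], [346, 227], [375, 229], [294, 230], [346, 230], [246, 232], [251, 233], [275, 233], [366, 240], [340, 241], [265, 243], [369, 244], [287, 245], [396, 246], [240, 247], [266, 252], [408, 254], [419, 254], [306, 256], [412, 256], [236, 257], [348, 258], [390, 259], [324, 260], [288, 261], [349, 263], [238, 264], [294, 264], [283, 266], [289, 267], [325, 267], [225, 268], [282, 268], [298, 268], [322, 268], [247, 269], [267, 269], [258, 271], [290, 272], [367, 274], [390, 274]]
```

View pics/tc.png

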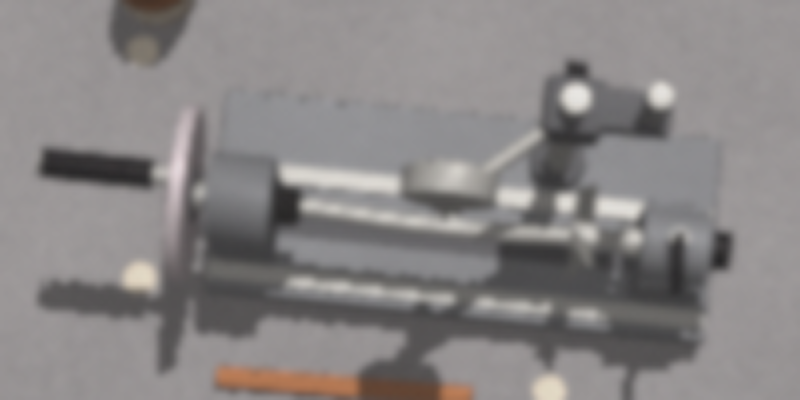

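View pics/sc.png

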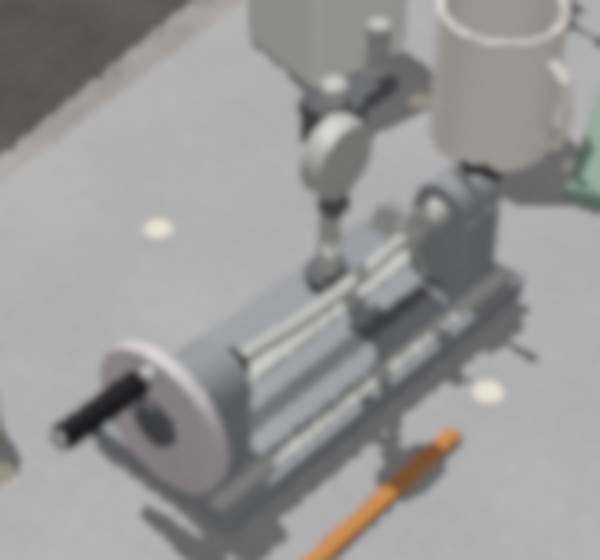

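The crops show the grip cap at full-image pixel (390,199), the column cap at (369,199), and the handle near the top of the wheel. Next I'll cross-check these points against the bench geometry.

```bash
cat >> h.py <<'E'
def ray(n,u,v,z):
    c=get_calibration(n);K=np.array([[c['fx'],0,c['cx']],[0,c['fy'],c['cy']],[0,0,1.]])
    s=cv2.undistortPoints(np.array([[[u,v]]],float),K,np.array([c['k1'],0,0,0,0.]))[0,0]
    d=R(c)@np.r_[s,1];o=np.array(c['origin']);return o+d*(z-o[2])/d[2]
def bright(p,d,W,u,v,r=5,t=170):
    """centroid and median height of bright low-sat blob near pixel"""
    q=p[v-r:v+r+1,u-r:u+r+1].astype(int);m=q.min(2)>t
    vv,uu=np.where(m);return uu.mean()+u-r,vv.mean()+v-r,np.median(W[v-r:v+r+1,u-r:u+r+1,2][m]),m.sum()
E
python3 - <<'E'
from h import *
T=np.load('pics/top0.npz');W=pts('top',T['d']);Z=W[...,2]
for n,u,v,z in(('grip',390,199,None),('col',369,199,218)):
    b=bright(T['p'],T['d'],W,u,v);print(n,b,ray('top',b[0],b[1],z or b[2]))
m=np.zeros((480,640),np.uint8);m[185:265,270:412]=((Z[185:265,270:412]>20)&(Z[185:265,270:412]<36))
m=cv2.morphologyEx(m,cv2.MORPH_OPEN,np.ones((3,3)));P=W[m>0];r=cv2.minAreaRect(P[:,:2].astype(np.float32));print(r)
c=np.array([596.65,-81.]);a=np.deg2rad(r[2]-90);
M=np.array([[np.cos(a),-np.sin(a)],[np.sin(a),np.cos(a)]])
for q in((62,-118),(62,-70),(0,228)):print(q,np.array(r[0])+M@q)
# handle rows by depth
m=(T['p'].max(2)<60);m[:205]=0;m[228:]=0;m[:,:230]=0;m[:,268:]=0
P=W[m];P=P[(P[:,2]>130)&(P[:,2]<175)];v=cv2.fitLine(P[:,:2].astype(np.float32),cv2.DIST_L2,0,.01,.01).ravel();print('handle line',v,np.rad2deg(np.arctan2(-v[0],v[1])),P.min(0),P.max(0))
S=np.load('pics/side0.npz');V=pts('side',S['d'])
m=np.zeros((480,640),bool);m[270:295,250:278]=S['p'][270:295,250:278].max(2)<60
P=V[m];P=P[(P[:,2]>110)&(P[:,2]<175)];print(np.percentile(P,[2,50,98],axis=0))
b=bright(S['p'],S['d'],V,334,185);print('gripside',b)
for z in (235,240,245,249):print(z,ray('side',240+378/4,180+22/4,z))
E
```

```text
grip (np.float64(390.0625), np.float64(197.78125), np.float64(244.4072322193291), np.int64(32)) [ 628.71163321 -194.80523019  244.40723222]
col (np.float64(368.7567567567568), np.float64(198.75675675675674), np.float64(217.00961773078006), np.int64(37)) [ 632.92894657 -146.77109361  218.        ]
((596.5236206054688, -81.65554809570312), (338.7362976074219, 141.71932983398438), 83.67390441894531)
(62, -118) [ 645.14402841 -205.76862535]
(62, -70) [ 650.43300455 -158.06090342]
(0, 228) [621.64625729 144.95613105]
handle line [1.18531644e-01 9.92950261e-01 6.03741028e+02 1.49229263e+02] -6.8073673 [594.65700597 117.91414522 147.15372021] [611.52659882 180.06143887 161.74894347]
[[594.83408332 122.34382905 145.1874645 ]
 [601.83828694 150.79813001 151.46123595]
 [609.67534    180.64324628 156.525337  ]]
gripside (np.float64(334.44444444444446), np.float64(185.33333333333334), np.float64(246.277303928048), np.int64(9))
235 [ 635.09303215 -207.34667521  235.        ]
240 [ 631.18617007 -201.08743756  240.        ]
245 [ 627.27930799 -194.8281999   245.        ]
249 [ 624.15381833 -189.82080978  249.        ]
```

The bench frame is consistent across checks:
- **Origin:** about (580, -71), with yaw about -6.5°.
- **Crank:** near 0, with the handle grip at about (605, 156, 145).
- **Gauge grip:** at (628.7, -194.8), with its top at about 245 mm, so it is slid down about 4 mm.

I'll go above the gauge grip now.

Request:
jog_arm(plan=[0, 0, 0.085, 0, 0, 0, 0.05, 0.04, 0.085, 0, 0, 8, 0.442, 0.322, 0.085, 0, 0, 63.6, 0.442, 0.322, 0.085, 0, 0, 63.6, 0.442, 0.322, 0.085, 0, 0, 63.6, 0.442, 0.322, 0.085, 0, 0, 63.6, 0.442, 0.322, 0.085, 0, 0, 63.6, 0.442, 0.322, 0.085, 0, 0, 63.6, 0.442, 0.322, 0.085, 0, 0, 63.6, 0.442, 0.322, 0.085, 0, 0, 63.6, 0.442, 0.322, 0.085, 0, 0, 63.6, 0.442, 0.322, 0.085, 0, 0, 63.6, 0.442, 0.322, 0.085, 0, 0, 63.6, 0.442, 0.322, 0.085, 0, 0, 63.6, 0.442, 0.322, 0.085, 0, 0, 63.6, 0.442, 0.322, 0.085, 0, 0, 63.6, 0.442, 0.322, 0.085, 0, 0, 63.6, 0.442, 0.322, 0.085, 0, 0, 63.6], claw=0.05)

```text
clock: 1.9
eef_pos: [628.5, -195.9, 290.8]
eef_rot: [3.141, 0.0, 1.456]
wrist_force: [-0.4, -0.0, 1.4]
finger_gap: 49.8
finger_force: 0.0
```

Run:
```python
from h import *
a,_=shot('top','t1');b,_=shot('side','s1')
A=cv2.resize(a[150:270,300:430],None,fx=4,fy=4)[:400];B=cv2.resize(b[150:290,260:360],None,fx=4,fy=4)
c=np.zeros((560,800,3),np.uint8);c[:400,:400]=A[:,:400];c[:,400:]=B;cv2.imwrite('pics/c1.png',c[:,:,::-1])
```

```text
(no output)
```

View pics/c1.png

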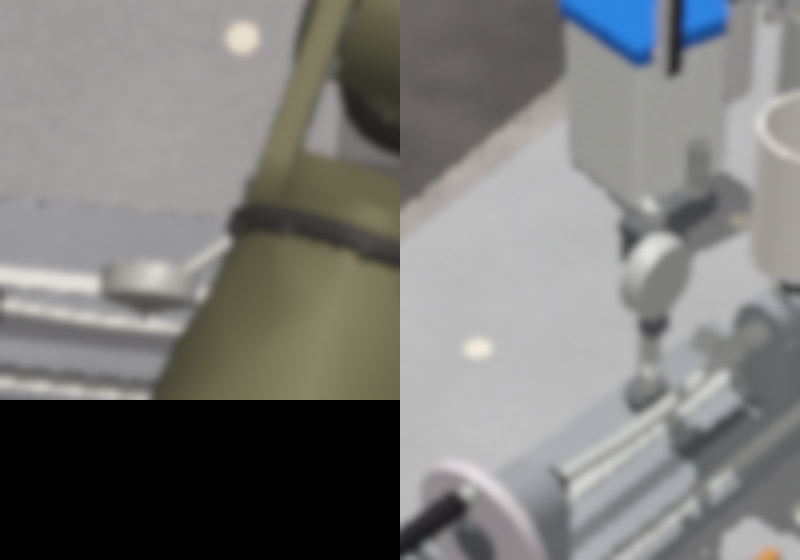

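The right half shows one dark fingertip ending at side pixel (328,168) and the grip cap at (334,187). The top view of the grip is hidden by the arm. I'll check the alignment by projection.

```bash
cat >> h.py <<'E'
def proj(n,P):
    c=get_calibration(n);K=np.array([[c['fx'],0,c['cx']],[0,c['fy'],c['cy']],[0,0,1.]])
    r=R(c).T;return cv2.projectPoints(np.array(P,float).reshape(-1,1,3),cv2.Rodrigues(r)[0],-r@np.array(c['origin']),K,np.array([c['k1'],0,0,0,0.]))[0][:,0]
E
python3 - <<'E'
from h import *
print(proj('side',[[628.5-31,-192.5,291],[628.5+31,-199,291],[628.7,-194.8,245],[580,-71,107]]))
S=np.load('pics/s1.npz')['p'].astype(int)
print(S[160:172,318:345].max(2))
print(S[178:196,326:344].max(2))
E
```

```text
[[343.59690629 175.82736884]
 [326.61359071 167.69046263]
 [334.0856488  185.33787249]
 [322.28578347 250.56728457]]
[[220 222 222 220 214 199 170 143 122  86  48  51  88 121 137 141 141 141
  142 144 146 149 148 147 144 143 142]
 [212 215 213 207 198 183 163 144 122  84  48  53  89 121 138 143 145 147
  149 151 154 155 151 146 144 142 142]
 [191 197 192 182 173 166 159 145 123  84  47  54  91 125 144 149 151 152
  155 155 157 155 152 148 144 142 140]
 [163 167 164 156 152 153 153 146 122  83  48  57  96 131 149 156 157 156
  156 156 156 155 153 149 144 142 139]
 [145 147 146 143 143 146 147 142 122  82  48  58 101 137 152 157 156 156
  155 155 156 154 152 146 144 143 141]
 [140 142 141 141 142 145 144 140 120  82  45  60 104 139 153 156 156 156
  156 156 156 154 149 143 142 144 143]
 [143 146 145 145 146 148 146 141 120  78  45  66 112 143 154 156 156 156
  156 156 156 154 148 142 141 143 143]
 [149 150 152 151 153 153 151 142 118  79  56  81 120 146 156 156 155 156
  156 156 156 155 151 146 143 142 141]
 [153 156 157 157 157 155 153 144 123  92  89 111 134 150 156 156 156 156
  156
[... 1024 characters left out ...]
152 155 159 171 184 189]
 [156 155 156 156 153 141 126 123 128 129 130 139 150 155 159 171 183 188]
 [156 156 156 155 152 140 120 116 120 121 123 134 149 155 160 171 183 187]
 [156 156 156 156 153 139 120 115 118 118 120 132 149 155 163 174 184 188]
 [156 156 156 156 152 140 121 115 117 118 120 134 149 157 164 175 185 188]
 [156 156 156 156 152 139 122 118 119 119 124 135 150 157 164 176 185 188]
 [157 156 156 156 152 139 123 119 121 119 123 135 145 148 155 167 177 184]
 [155 155 156 155 149 137 124 120 119 117 119 128 133 132 133 141 156 172]
 [156 156 156 155 149 136 122 118 117 115 114 118 119 117 116 119 131 151]
 [156 156 155 154 147 135 123 118 117 115 115 113 113 114 114 114 116 126]]
```

Request:
jog_arm(plan=[0, 0.001, -0.04, 0, 0, 0, 0, 0.001, -0.06, 0, 0, 0, 0, 0.001, -0.077, 0, 0, 0, 0, 0.001, -0.077, 0, 0, 0, 0, 0.001, -0.077, 0, 0, 0, 0, 0.001, -0.077, 0, 0, 0])

```text
clock: 2.6
eef_pos: [629.3, -194.4, 214.9]
eef_rot: [3.14, 0.0, 1.457]
wrist_force: [1.3, -0.4, 0.1]
finger_gap: 49.7
finger_force: 0.0
```

Request:
jog_arm(plan=[0, 0, 0, 0, 0, 0, 0, 0, 0, 0, 0, 0, 0, 0, 0, 0, 0, 0, 0, 0, 0, 0, 0, 0, 0, 0, 0, 0, 0, 0, 0, 0, 0, 0, 0, 0], claw=0.024, force=4)

```text
clock: 3.2
eef_pos: [628.9, -194.3, 213.4]
eef_rot: [-3.142, 0.0, 1.457]
wrist_force: [-0.3, 0.5, 0.7]
finger_gap: 23.8
finger_force: 0.0
```

Request:
jog_arm(plan=[0, 0, 0, 0, 0, 0, 0, 0, 0, 0, 0, 0, 0, 0, 0, 0, 0, 0, 0, 0, 0, 0, 0, 0, 0, 0, 0, 0, 0, 0, 0, 0, 0, 0, 0, 0], claw=0.01, force=4)

```text
clock: 3.8
eef_pos: [628.1, -194.1, 213.4]
eef_rot: [-3.139, -0.0, 1.457]
wrist_force: [-7.8, 1.6, 1.8]
finger_gap: 16.0
finger_force: 4.0
```

Request:
jog_arm(plan=[-0.0008, 0.0001, 0, 0, 0, 0, -0.0008, 0.0001, 0, 0, 0, 0, -0.0008, 0.0001, 0, 0, 0, 0])

```text
clock: 4.1
eef_pos: [628.0, -194.2, 213.4]
eef_rot: [-3.141, 0.0, 1.457]
wrist_force: [-2.1, 0.0, 0.5]
finger_gap: 15.6
finger_force: 4.0
```

Request:
jog_arm(plan=[0, 0, 0, 0, 0, 0, 0, 0, 0, 0, 0, 0, -0.0002, 0, -0.002, 0, 0, 0, -0.0002, 0, -0.004, 0, 0, 0, -0.0002, 0, -0.006, 0, 0, 0, -0.0002, 0, -0.008, 0, 0, 0], force=12)

```text
clock: 4.7
eef_pos: [628.0, -194.2, 205.4]
eef_rot: [3.141, 0.0, 1.457]
wrist_force: [-1.6, 0.8, 3.5]
finger_gap: 15.6
finger_force: 12.0
```

Request:
jog_arm(plan=[-0.0001, 0, -0.002, 0, 0, 0, -0.0001, 0, -0.004, 0, 0, 0, -0.0001, 0, -0.006, 0, 0, 0, -0.0001, 0, -0.008, 0, 0, 0, -0.0001, 0, -0.01, 0, 0, 0, -0.0001, 0, -0.012, 0, 0, 0, -0.0001, 0, -0.014, 0, 0, 0, -0.0001, 0, -0.016, 0, 0, 0, -0.0001, 0, -0.018, 0, 0, 0, -0.0001, 0, -0.02, 0, 0, 0, -0.0001, 0, -0.022, 0, 0, 0, -0.0001, 0, -0.024, 0, 0, 0, -0.0001, 0, -0.026, 0, 0, 0, -0.0001, 0, -0.026, 0, 0, 0])

```text
clock: 6.1
eef_pos: [628.0, -194.2, 179.0]
eef_rot: [3.141, -0.0, 1.457]
wrist_force: [6.1, -0.8, 2.5]
finger_gap: 15.5
finger_force: 12.0
```

Run:
```python
from h import *
a,_=shot('top','t2');b,_=shot('side','s2')
B=cv2.resize(b[170:270,290:370],None,fx=5,fy=5)
b0=np.load('pics/s0.npz')['p'] if 0 else np.load('pics/side0.npz')['p']
C=cv2.resize(b0[170:270,290:370],None,fx=5,fy=5)
cv2.imwrite('pics/c2.png',np.hstack([C,B])[:,:,::-1])
```

```text
(no output)
```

View pics/c2.png

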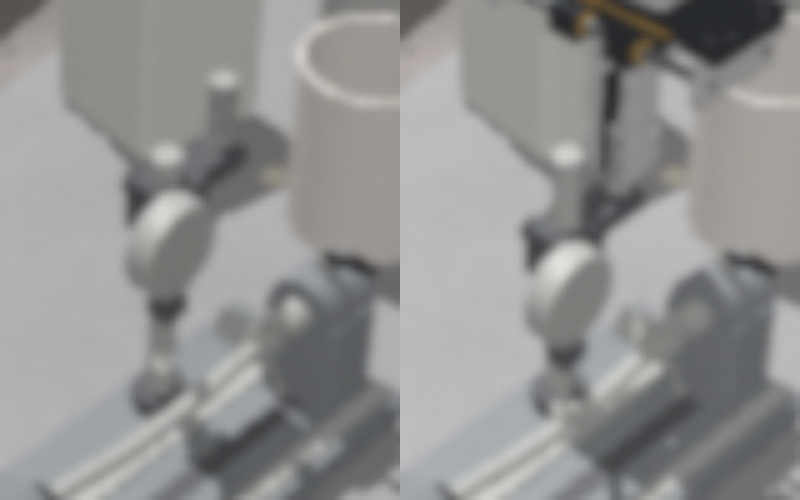

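The picture shows the bracket has slid down, from a cap at row 155 to a bracket at row 225 in the crop. The foot is near crop (160,385), over the shaft. I'll check heights with depth.

Run:
```python
from h import *
np.set_printoptions(linewidth=200,suppress=True)
for f in('side0','s2'):
    S=np.load(f'pics/{f}.npz');W=pts('side',S['d'])
    print(f);print('z');print(W[222:262:2,314:334:2,2].round(0));print('x');print(W[222:262:2,314:334:2,0].round(0))
print(proj('side',[[580,-71,z] for z in(101,106,111,120,136)]))
```

```text
side0
z
[[  2. 226. 232. 238. 228. 224. 218. 216. 209.  -1.]
 [ -5. 221. 228. 226. 224. 218. 214. 208. 200.  -1.]
 [ -6. 214. 219. 220. 216. 210. 206. 200.   5.  -2.]
 [  1.  -3.  -1. 214. 207. 202. 197.   2.   2.  -3.]
 [  0.  -2.   1. 185. 191. 187. 188.  -1.  -2.   2.]
 [  1.   1.  -1. 177. 186. 187. 185.   2.  -2.  -1.]
 [  0.  -1.  -3.  97. 178. 178.   0.  -2.  -2.  32.]
 [ -1.  -4.  -3.  86. 165.  92.  -1.  -1.  28.  28.]
 [ -3.  -1.   1.  79. 158.  82.  -1.  31.  27.  27.]
 [ -2.  -3.   1.  72. 149.  74.  25.  28.  30.  26.]
 [ -1.   1.  -3.  65. 144. 139.  22.  29.  25.  30.]
 [ -0.  -2.  37.  57. 139. 139.  27.  28.  27.  28.]
 [  1.  40.  38.  47.  52.  49.  40.  27.  28. 101.]
 [ 25.  39.  41.  41.  39.  38.  39.  99. 105. 100.]
 [ 29.  30.  41.  40.  41.  36. 100. 100.  97.  29.]
 [ 29.  29.  30.  30.  35. 104. 100.  97.  32.  32.]
 [ 28.  30.  28.  31. 101.  98.  98.  30.  26.  31.]
 [ 29.  29. 102. 102. 100.  93.  31.  25.  25.  25.]
 [ 28. 100.  99.  97.  32.  33.  28.  29.  25.  29.]
 [104.  99.  96.  28.  28.  27.  26.  29.  28.  29.]]
x
[[751. 586. 578. 569. 572. 57
[... 2606 characters left out ...]
1. 571. 643. 642. 632.]
 [691. 686. 678. 584. 576. 570. 569. 636. 631. 626.]
 [687. 679. 648. 633. 579. 621. 635. 631. 627. 621.]
 [680. 648. 642. 630. 577. 621. 624. 623. 619. 570.]
 [655. 644. 639. 633. 581. 623. 621. 578. 571. 570.]
 [653. 646. 635. 627. 579. 619. 576. 571. 570. 603.]
 [645. 637. 632. 624. 577. 573. 572. 568. 604. 600.]
 [641. 633. 629. 624. 576. 571. 570. 606. 600. 594.]
 [636. 630. 583. 576. 572. 572. 604. 600. 596. 591.]
 [629. 578. 575. 573. 608. 603. 600. 593. 590. 586.]
 [581. 575. 575. 609. 601. 599. 592. 589. 586. 580.]]
[[322.23237021 252.10894817]
 [322.27686005 250.82486779]
 [322.32156237 249.53438332]
 [322.4025662  247.19523795]
 [322.5483077  242.98441059]]
```

The foot is now just at the shaft (tip about 102 mm), so the bend is near its low side. I'll press about 12.5 mm more, which gives roughly half travel with margin for the 10 mm swing. I'll trim the side force first.

Request:
jog_arm(plan=[0.0006, 0, 0, 0, 0, 0, 0.0006, 0, -0.002, 0, 0, 0, 0.0006, 0, -0.004, 0, 0, 0, 0.0006, 0, -0.006, 0, 0, 0, 0.0006, 0, -0.008, 0, 0, 0, 0.0006, 0, -0.01, 0, 0, 0, 0.0006, 0, -0.012, 0, 0, 0, 0.0006, 0, -0.0125, 0, 0, 0, 0.0006, 0, -0.0125, 0, 0, 0])

```text
clock: 7.1
eef_pos: [628.1, -194.2, 166.6]
eef_rot: [-3.14, -0.0, 1.457]
wrist_force: [-5.0, -0.3, 2.8]
finger_gap: 15.7
finger_force: 12.0
```

```bash
cat >> h.py <<'E'
def prof(p,W,r0=215,r1=262,c=(320,324)):
    """mean brightness and z along the plunger column"""
    return np.c_[np.arange(r0,r1),p[r0:r1,c[0]:c[1]].mean((1,2)).round(0),np.median(W[r0:r1,c[0]:c[1],2],1).round(0)]
E
python3 - <<'E'
from h import *
np.set_printoptions(suppress=True,linewidth=250)
a,_=shot('top','t3');b,d=shot('side','s3');print(prof(b,pts('side',d))[15:].T)
S=np.load('pics/side0.npz');print(prof(S['p'],pts('side',S['d']))[15:].T)
E
```

```text
[[230. 231. 232. 233. 234. 235. 236. 237. 238. 239. 240. 241. 242. 243. 244. 245. 246. 247. 248. 249. 250. 251. 252. 253. 254. 255. 256. 257. 258. 259. 260. 261.]
 [172. 155. 142. 134. 128. 126. 125. 124. 124. 123. 122. 118. 106.  87.  75.  80.  95. 112. 121. 129. 145. 159. 162. 157. 154. 154. 151. 150. 163. 178. 179. 174.]
 [200. 197. 195. 192. 187. 183. 179. 175. 174. 171. 166. 161. 156. 145. 141. 136. 136.  90.  82.  79.  76. 107. 104. 104.  99.  99.  98.  96.  64.  30.  29.  30.]]
[[230. 231. 232. 233. 234. 235. 236. 237. 238. 239. 240. 241. 242. 243. 244. 245. 246. 247. 248. 249. 250. 251. 252. 253. 254. 255. 256. 257. 258. 259. 260. 261.]
 [ 85.  72.  74.  87. 104. 117. 122. 124. 124. 126. 135. 149. 160. 158. 143. 128. 123. 119. 109.  95.  96. 111. 140. 169. 178. 172. 163. 160. 168. 174. 170. 164.]
 [191. 186. 186. 179. 137.  94. 126. 122. 121. 114. 111. 107. 140. 141. 138.  54.  50.  46.  40.  40.  39.  38.  33.  65. 100. 100. 100.  97.  64.  32.  28.  28.]]
```

The foot sits at tip ≈101–102 mm with the plunger pressed about 12–14 mm. That's about half way and near the low side, so the high side should be about 22–24 mm, clear of the 30 mm end. I'll release and rise.

Request:
jog_arm(plan=[-0.0003, 0, 0, 0, 0, 0, -0.0003, 0, 0, 0, 0, 0, -0.0003, 0, 0, 0, 0, 0, -0.0003, 0, 0, 0, 0, 0], claw=0.05)

```text
clock: 7.6
eef_pos: [628.2, -194.1, 166.8]
eef_rot: [3.142, -0.0, 1.457]
wrist_force: [0.2, 0.8, -0.4]
finger_gap: 44.4
finger_force: 0.0
```

Request:
jog_arm(plan=[0, 0, 0.05, 0, 0, 0, 0, 0, 0.1, 0, 0, 0, -0.1, 0.05, 0.124, 0, 0, 0, -0.1, 0.1, 0.124, 0, 0, 0, -0.0235, 0.346, 0.074, 0, 0, 0, -0.0235, 0.346, 0.074, 0, 0, 0, -0.0235, 0.346, 0.074, 0, 0, 0, -0.0235, 0.346, 0.074, 0, 0, 0, -0.0235, 0.346, 0.074, 0, 0, 0, -0.0235, 0.346, 0.074, 0, 0, 0, -0.0235, 0.346, 0.074, 0, 0, 0, -0.0235, 0.346, 0.074, 0, 0, 0, -0.0235, 0.346, 0.074, 0, 0, 0, -0.0235, 0.346, 0.074, 0, 0, 0])

```text
clock: 9.0
eef_pos: [604.8, 150.7, 241.4]
eef_rot: [3.141, -0.0, 1.455]
wrist_force: [-0.3, -0.4, -0.1]
finger_gap: 49.8
finger_force: 0.0
```

Run:
```python
from h import *
np.set_printoptions(suppress=True,linewidth=250)
a,d=shot('top','t4');b,e=shot('side','s4')
W=pts('top',d);V=pts('side',e)
print(prof(b,V)[20:45].T)
S0=np.load('pics/side0.npz')['p'].astype(int);T0=np.load('pics/top0.npz')['p'].astype(int)
print('bed edge shift check', np.abs(T0[240:262,280:405]-a[240:262,280:405].astype(int)).mean())
cv2.imwrite('pics/c4.png',np.hstack([cv2.resize(a[175:275,225:325],None,fx=4,fy=4),cv2.resize(b[190:290,240:340],None,fx=4,fy=4)])[:,:,::-1])
```

```text
[[235. 236. 237. 238. 239. 240. 241. 242. 243. 244. 245. 246. 247. 248. 249. 250. 251. 252. 253. 254. 255. 256. 257. 258. 259.]
 [123. 122. 122. 121. 121. 120. 116. 104.  85.  73.  78.  93. 110. 118. 126. 142. 156. 159. 154. 152. 152. 149. 147. 160. 175.]
 [185. 181. 176. 172. 170. 164. 161. 158. 142. 142. 137. 134.  89.  82.  79.  76. 105. 104. 102.  99. 103.  98.  97.  60.  29.]]
bed edge shift check 8.935636363636364
```

View pics/c4.png

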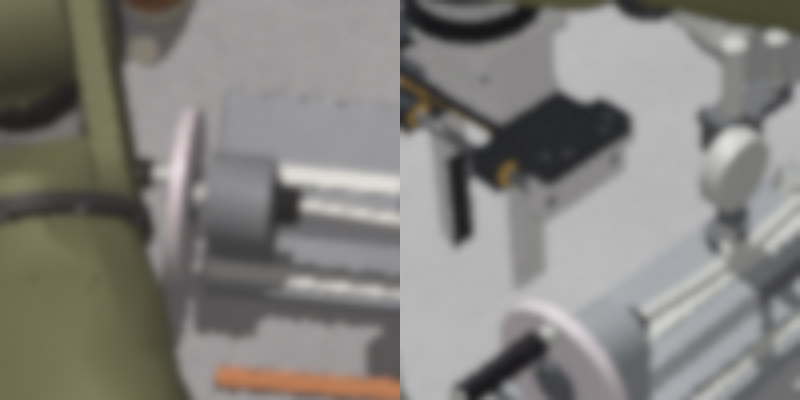

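The fingers hang over the handle, whose sleeve runs from side pixel (255,288) to (277,275). The dial and foot stay visible at about (322,240). I'll descend and grip lightly.

Request:
jog_arm(plan=[-0.001, 0.006, -0.04, 0, 0, 0, -0.001, 0.006, -0.08, 0, 0, 0, -0.001, 0.006, -0.105, 0, 0, 0, -0.001, 0.006, -0.115, 0, 0, 0, -0.001, 0.006, -0.115, 0, 0, 0, -0.001, 0.006, -0.115, 0, 0, 0])

```text
clock: 9.7
eef_pos: [604.3, 157.8, 127.6]
eef_rot: [3.14, -0.001, 1.457]
wrist_force: [-0.3, -0.1, 0.4]
finger_gap: 49.8
finger_force: 0.0
```

Request:
jog_arm(plan=[0, 0, 0, 0, 0, 0, 0, 0, 0, 0, 0, 0, 0, 0, 0, 0, 0, 0, 0, 0, 0, 0, 0, 0, 0, 0, 0, 0, 0, 0, 0, 0, 0, 0, 0, 0], claw=0.028, force=4)

```text
clock: 10.3
eef_pos: [603.8, 157.9, 126.1]
eef_rot: [3.141, -0.0, 1.457]
wrist_force: [1.1, -0.4, -0.0]
finger_gap: 27.8
finger_force: 0.8
```

Request:
jog_arm(plan=[0, 0, 0, 0, 0, 0, 0, 0, 0, 0, 0, 0, 0, 0, 0, 0, 0, 0, 0, 0, 0, 0, 0, 0, 0, 0, 0, 0, 0, 0, 0, 0, 0, 0, 0, 0], claw=0.012)

```text
clock: 10.9
eef_pos: [603.6, 157.9, 126.0]
eef_rot: [3.142, -0.0, 1.457]
wrist_force: [1.4, 0.7, 1.3]
finger_gap: 19.9
finger_force: 4.0
```

Gripped at a 20 mm gap. I'll turn the first 30° along the circle and watch the forces and plunger.

Request:
jog_arm(plan=[0.0058, -0.0007, -0.0004, 0, 0, 0, 0.0116, -0.0013, -0.0015, 0, 0, 0, 0.0171, -0.0019, -0.0034, 0, 0, 0, 0.0224, -0.0025, -0.006, 0, 0, 0, 0.0224, -0.0025, -0.006, 0, 0, 0, 0.0224, -0.0025, -0.006, 0, 0, 0])

```text
clock: 11.5
eef_pos: [626.7, 155.2, 120.1]
eef_rot: [3.14, -0.0, 1.457]
wrist_force: [4.6, 0.6, 3.5]
finger_gap: 19.8
finger_force: 4.0
```

```bash
cat > m.py <<'E'
from h import *
import sys
np.set_printoptions(suppress=True,linewidth=250)
f=sys.argv[1] if len(sys.argv)>1 else None
def foot(b):
    q=b[225:262,319:325].astype(float).mean((1,2));return q
def sub(q,ref,lo,hi):
    """subpixel row shift of q segment [lo:hi] against ref"""
    x=np.arange(len(q));s=np.arange(-4,4.01,.05);best=[]
    for k in s:
        w=np.interp(x[lo:hi]+k,x,q);r=ref[lo:hi];best.append(np.corrcoef(w,r)[0,1])
    i=int(np.argmax(best));return s[i],best[i]
if f:
    for k in range(2):b,e=shot('side',f)
    a,d=shot('top',f+'t')
    q=foot(b);print(q.round(0)[10:34]);print('sh',manip.read_state()['eef_pos'].round(1),manip.read_state()['wrist_force'].round(1))
    T=a[212:240,325:362].astype(float).mean(2)
    S=np.load('pics/s4.npz')['p'];print('foot shift px',sub(q,foot(S),24,31),'barrel',sub(q,foot(S),14,22))
E
python3 m.py a30
```

```text
[131. 129. 127. 126. 125. 124. 121. 109.  92.  81.  85.  99. 113. 119. 125. 138. 146. 145. 147. 158. 165. 162. 156. 160.]
sh [626.3 155.3 120.2] [ 3.4 -0.5  3.4]
foot shift px (np.float64(-0.6500000000000119), np.float64(0.967124199302976)) barrel (np.float64(-1.4210854715202004e-14), np.float64(0.9998878783539363))
```

The foot rises (−0.65 px) and the forces are small. I'll continue to 60° and then 90°.

Request:
jog_arm(plan=[0.0061, -0.0007, -0.0031, 0, 0, 0, 0.0105, -0.0012, -0.007, 0, 0, 0, 0.0144, -0.0016, -0.0114, 0, 0, 0, 0.0176, -0.002, -0.0163, 0, 0, 0, 0.0176, -0.002, -0.0163, 0, 0, 0, 0.0176, -0.002, -0.0163, 0, 0, 0])

```text
clock: 12.25
eef_pos: [643.8, 153.3, 103.0]
eef_rot: [-3.142, 0.0, 1.457]
wrist_force: [3.8, 0.3, 0.7]
finger_gap: 19.9
finger_force: 4.0
```

```bash
python3 m.py a60
```

```text
[132. 130. 128. 127. 126. 125. 122. 110.  93.  82.  86. 100. 115. 126. 140. 150. 147. 136. 144. 161. 166. 161. 158. 165.]
sh [643.6 153.3 103.4] [3.1 0.8 0.1]
foot shift px (np.float64(3.349999999999974), np.float64(0.9598895915044732)) barrel (np.float64(-1.4210854715202004e-14), np.float64(0.9999096226488446))
```

Request:
jog_arm(plan=[0.0032, -0.0004, -0.0053, 0, 0, 0, 0.005, -0.0006, -0.0108, 0, 0, 0, 0.0061, -0.0007, -0.0166, 0, 0, 0, 0.0065, -0.0007, -0.0225, 0, 0, 0, 0.0065, -0.0007, -0.0225, 0, 0, 0, 0.0065, -0.0007, -0.0225, 0, 0, 0])

```text
clock: 13.0
eef_pos: [650.2, 152.6, 80.8]
eef_rot: [-3.142, 0.0, 1.457]
wrist_force: [2.4, -0.0, -0.3]
finger_gap: 19.9
finger_force: 4.0
```

```bash
python3 m.py a90
```

```text
[125. 130. 129. 128. 127. 126. 122. 111.  93.  82.  86. 100. 119. 137. 150. 148. 133. 131. 150. 165. 164. 155. 160. 174.]
sh [650.2 152.6  81.2] [ 2.5 -0.4 -1.8]
foot shift px (np.float64(2.5999999999999766), np.float64(0.9628062283068054)) barrel (np.float64(-1.4210854715202004e-14), np.float64(0.9998848859948015))
```

Request:
jog_arm(plan=[-0.0002, 0, -0.0059, 0, 0, 0, -0.0013, 0.0001, -0.0117, 0, 0, 0, -0.0032, 0.0004, -0.0172, 0, 0, 0, -0.0058, 0.0007, -0.0225, 0, 0, 0, -0.0058, 0.0007, -0.0225, 0, 0, 0, -0.0058, 0.0007, -0.0225, 0, 0, 0])

```text
clock: 13.75
eef_pos: [643.9, 153.3, 57.6]
eef_rot: [-3.14, 0.0, 1.457]
wrist_force: [2.7, 0.2, -3.8]
finger_gap: 19.4
finger_force: 4.0
```

```bash
python3 m.py a120
```

```text
[ 69.  68.  66.  70.  85. 106. 117. 111.  93.  82.  86. 103. 124. 141. 149. 142. 137. 149. 160. 159. 153. 157. 172. 184.]
sh [644.1 153.3  58.2] [ 3.3  0.3 -4.8]
foot shift px (np.float64(-3.400000000000002), np.float64(0.9645123362420529)) barrel (np.float64(0.4499999999999842), np.float64(0.6384600354601048))
```

Request:
jog_arm(plan=[-0.003, 0.0003, -0.0053, 0, 0, 0, -0.0069, 0.0008, -0.0097, 0, 0, 0, -0.0113, 0.0013, -0.0136, 0, 0, 0, -0.0162, 0.0018, -0.0169, 0, 0, 0, -0.0162, 0.0018, -0.0169, 0, 0, 0, -0.0162, 0.0018, -0.0169, 0, 0, 0])

```text
clock: 14.5
eef_pos: [627.5, 155.2, 41.4]
eef_rot: [-3.14, 0.0, 1.457]
wrist_force: [-4.3, -0.6, 0.9]
finger_gap: 20.0
finger_force: 4.0
```

```bash
python3 m.py a150
```

```text
[ 68.  69.  69.  70.  71.  70.  70.  69.  68.  68.  77.  99. 125. 143. 147. 142. 145. 152. 152. 149. 149. 155. 169. 183.]
sh [628.  155.2  41.7] [-3.5 -0.8  1.7]
foot shift px (np.float64(-3.3000000000000025), np.float64(0.9899818705599035)) barrel (np.float64(-1.8500000000000076), np.float64(0.6431927102526059))
```

The arm is starting to hide the dial. I'll also use the top view, where the shaft's sideways bow should show next to the dial, to fit the phase.

```bash
cat > fit.py <<'E'
from h import *
np.set_printoptions(suppress=True,linewidth=250)
import glob,sys
names=[('t4','s4')]+[(f'a{k}t',f'a{k}') for k in map(int,sys.argv[1:])]
def line(p,cols):
    out=[]
    g=p.astype(float).min(2)
    for c in cols:
        q=g[208:238,c];i=np.argsort(q)[-4:];out.append(q)
    return np.mean(out,0)
for t,s in names:
    p=np.load(f'pics/{t}.npz')['p'];q=line(p,range(314,322));b=np.load(f'pics/{s}.npz')['p']
    f=b[240:258,319:325].astype(float).mean((1,2))
    print(t,q.round(0)[:26])
    i=6+int(np.argmax(f[6:14]));i=next(k for k in range(6,15) if f[k]>=f[k-1] and f[k]>f[k+1] or k==14)
    a,bb,c=f[i-1:i+2];print('   foot row',240+i+.5*(a-c)/(a-2*bb+c))
E
python3 fit.py 30 60 90 120 150
```

```text
t4 [153. 152. 152. 152. 152. 152. 152. 152. 154. 166. 188. 210. 219. 213. 192. 163. 150. 152. 160. 176. 190. 181. 149. 118. 106. 105.]
   foot row 256.9736842105262
a30t [154. 154. 154. 153. 153. 153. 153. 153. 156. 167. 190. 212. 220. 215. 194. 164. 151. 153. 159. 173. 190. 188. 161. 128. 110. 106.]
   foot row 251.39444444444445
a60t [155. 154. 154. 154. 154. 153. 153. 154. 156. 168. 190. 212. 220. 216. 194. 165. 152. 153. 158. 170. 184. 185. 163. 132. 112. 107.]
   foot row 250.25686274509803
a90t [155. 155. 155. 154. 154. 154. 153. 154. 156. 168. 191. 213. 220. 216. 194. 165. 152. 153. 158. 170. 184. 181. 156. 125. 109. 107.]
   foot row 249.35130111524163
a120t [155. 155. 154. 154. 154. 154. 154. 154. 156. 168. 191. 213. 220. 216. 194. 165. 152. 155. 165. 179. 183. 165. 135. 112. 106. 106.]
   foot row 249.03629032258064
a150t [155. 154. 154. 154. 154. 153. 153. 153. 156. 168. 190. 212. 220. 216. 194. 165. 153. 159. 170. 178. 169. 142. 116. 106. 106. 107.]
   foot row 248.9723926380368
```

The top view's shaft edge peaks near 55–60°, which puts the high side at roughly 155°, in agreement with the foot rows. I'll pass over the top to 180° and 210° to pin it down.

Request:
jog_arm(plan=[-0.0055, 0.0006, -0.0024, 0, 0, 0, -0.0111, 0.0013, -0.0043, 0, 0, 0, -0.0168, 0.0019, -0.0054, 0, 0, 0, -0.0227, 0.0026, -0.0058, 0, 0, 0, -0.0227, 0.0026, -0.0058, 0, 0, 0, -0.0227, 0.0026, -0.0058, 0, 0, 0])

```text
clock: 15.25
eef_pos: [604.9, 157.8, 35.8]
eef_rot: [-3.14, 0.0, 1.457]
wrist_force: [-2.4, -0.1, -2.0]
finger_gap: 19.7
finger_force: 4.0
```

```bash
python3 m.py a180|tail -2; python3 fit.py 180|tail -2
```

```text
sh [605.3 157.8  35.8] [-1.4 -0.1 -1.4]
foot shift px (np.float64(0.2999999999999847), np.float64(0.9916323886638021)) barrel (np.float64(-3.3000000000000025), np.float64(0.8952383050535202))
a180t [154. 154. 154. 153. 153. 153. 153. 153. 156. 167. 190. 212. 220. 215. 193. 164. 153. 163. 177. 178. 155. 127. 112. 107. 106. 106.]
   foot row 252.13063063063063
```

Request:
jog_arm(plan=[-0.0059, 0.0006, 0.0004, 0, 0, 0, -0.0116, 0.0013, 0.0015, 0, 0, 0, -0.0172, 0.0019, 0.0034, 0, 0, 0, -0.0225, 0.0025, 0.006, 0, 0, 0, -0.0225, 0.0025, 0.006, 0, 0, 0, -0.0225, 0.0025, 0.006, 0, 0, 0])

```text
clock: 16.0
eef_pos: [582.7, 160.3, 42.2]
eef_rot: [-3.141, 0.0, 1.457]
wrist_force: [-2.0, 0.2, 0.1]
finger_gap: 19.7
finger_force: 4.0
```

```bash
python3 m.py a210|tail -2; python3 fit.py 210|tail -2
```

```text
sh [583.  160.3  42. ] [-1.4  0.1  0.7]
foot shift px (np.float64(3.4999999999999734), np.float64(0.9782312493747769)) barrel (np.float64(0.39999999999998437), np.float64(0.9000512086406199))
a210t [153. 153. 153. 153. 152. 152. 152. 152. 155. 166. 189. 210. 219. 214. 193. 164. 158. 169. 179. 170. 144. 123. 118. 111. 106. 106.]
   foot row 256.19565217391306
```

Request:
jog_arm(plan=[-0.0049, 0.0006, 0.0035, 0, 0, 0, -0.0093, 0.001, 0.0074, 0, 0, 0, -0.0132, 0.0015, 0.0118, 0, 0, 0, -0.0165, 0.0019, 0.0167, 0, 0, 0, -0.0165, 0.0019, 0.0167, 0, 0, 0, -0.0165, 0.0019, 0.0167, 0, 0, 0])

```text
clock: 16.75
eef_pos: [566.5, 162.2, 59.0]
eef_rot: [3.141, -0.0, 1.457]
wrist_force: [-0.2, -0.2, 2.3]
finger_gap: 19.3
finger_force: 4.0
```

```bash
python3 m.py a240|tail -2; python3 fit.py 240|tail -2
```

```text
sh [566.6 162.2  58.7] [ 0.3 -0.2  3.3]
foot shift px (np.float64(3.9999999999999716), np.float64(0.97952236249158)) barrel (np.float64(-3.5000000000000018), np.float64(0.9187480452306711))
a240t [153. 153. 152. 152. 152. 152. 152. 151. 154. 166. 188. 210. 218. 213. 192. 164. 160. 174. 184. 172. 143. 124. 118. 111. 106. 106.]
   foot row 265.7826086956521
```

Request:
jog_arm(plan=[-0.0026, 0.0003, 0.0053, 0, 0, 0, -0.0045, 0.0005, 0.0109, 0, 0, 0, -0.0056, 0.0006, 0.0166, 0, 0, 0, -0.006, 0.0007, 0.0225, 0, 0, 0, -0.006, 0.0007, 0.0225, 0, 0, 0, -0.006, 0.0007, 0.0225, 0, 0, 0])

```text
clock: 17.5
eef_pos: [560.8, 162.8, 81.7]
eef_rot: [3.14, -0.0, 1.457]
wrist_force: [5.4, -0.1, 1.0]
finger_gap: 19.7
finger_force: 4.0
```

```bash
python3 m.py a270|tail -2; python3 fit.py 270|tail -2
```

```text
sh [560.8 162.8  81.3] [6.  0.2 2.2]
foot shift px (np.float64(-0.4500000000000126), np.float64(0.9639198896291935)) barrel (np.float64(2.249999999999978), np.float64(0.9350647145246228))
a270t [153. 152. 152. 152. 151. 151. 151. 151. 154. 166. 188. 210. 218. 213. 191. 163. 155. 168. 185. 183. 154. 125. 115. 109. 106. 106.]
   foot row 252.3146853146853
```

Request:
jog_arm(plan=[0.0008, -0.0001, 0.0061, 0, 0, 0, 0.0019, -0.0002, 0.0119, 0, 0, 0, 0.0038, -0.0004, 0.0174, 0, 0, 0, 0.0064, -0.0007, 0.0227, 0, 0, 0, 0.0064, -0.0007, 0.0227, 0, 0, 0, 0.0064, -0.0007, 0.0227, 0, 0, 0])

```text
clock: 18.25
eef_pos: [566.3, 162.2, 104.1]
eef_rot: [-3.14, 0.0, 1.457]
wrist_force: [-5.3, 0.8, 3.4]
finger_gap: 19.5
finger_force: 4.0
```

```bash
python3 m.py a300|tail -2; python3 fit.py 300|tail -2
```

```text
sh [566.3 162.2 103.9] [-5.1  0.5  3.4]
foot shift px (np.float64(-0.8500000000000112), np.float64(0.9709861419095888)) barrel (np.float64(-4.0), np.float64(0.01111415924840569))
a300t [153. 152. 152. 152. 152. 151. 151. 151. 154. 166. 188. 210. 218. 213. 191. 162. 152. 165. 186. 194. 170. 134. 111. 104. 104. 106.]
   foot row 253.18055555555554
```

Request:
jog_arm(plan=[0.0033, -0.0004, 0.0049, 0, 0, 0, 0.0072, -0.0008, 0.0093, 0, 0, 0, 0.0116, -0.0013, 0.0132, 0, 0, 0, 0.0165, -0.0019, 0.0165, 0, 0, 0, 0.0165, -0.0019, 0.0165, 0, 0, 0, 0.0165, -0.0019, 0.0165, 0, 0, 0])

```text
clock: 19.0
eef_pos: [583.7, 160.2, 120.8]
eef_rot: [3.14, -0.0, 1.457]
wrist_force: [-1.4, -0.2, 5.7]
finger_gap: 20.2
finger_force: 4.0
```

```bash
python3 m.py a330|tail -2; python3 fit.py 330|tail -2
python3 - <<'E'
from h import *
from scipy.optimize import curve_fit
th=np.arange(0,360,30.);E=[];F=[]
for k in th.astype(int):
    t,s=('t4','s4') if k==0 else (f'a{k}t',f'a{k}')
    g=np.load(f'pics/{t}.npz')['p'].astype(float).min(2)[208:238,312:322].mean(1)
    i=next(j for j in range(18,28) if g[j]<137);E.append(i-1+(g[i-1]-137)/(g[i-1]-g[i]))
    F.append(np.load(f'pics/{s}.npz')['p'][240:258,319:325].astype(float).mean((1,2)))
f=lambda t,a,b,c:c+a*np.cos(t)+b*np.sin(t)
p,_=curve_fit(f,np.deg2rad(th),E);print(np.round(E,2),p,'peak',np.rad2deg(np.arctan2(p[1],p[0])),'res',(np.array(E)-f(np.deg2rad(th),*p)).round(2))
for k,q in zip(th,F):print(int(k),q.round(0))
E
```

```text
sh [583.6 160.2 120.7] [-0.8 -0.6  4.6]
foot shift px (np.float64(-1.4210854715202004e-14), np.float64(0.9822458862681724)) barrel (np.float64(-1.4210854715202004e-14), np.float64(0.9998683078486617))
a330t [153. 152. 152. 152. 152. 152. 152. 152. 154. 166. 189. 210. 219. 214. 192. 163. 151. 154. 168. 186. 187. 160. 126. 108. 104. 106.]
   foot row 254.1341463414634
[22.23 22.57 22.67 22.45 21.81 21.09 20.58 20.28 20.29 20.53 20.86 21.59] [ 0.7973874   0.94987981 21.41162827] peak 49.98783988069713 res [ 0.02 -0.01  0.03  0.09 -0.03 -0.1  -0.04  0.03  0.1   0.07 -0.13 -0.04]
0 [120. 116. 105.  88.  78.  81.  95. 108. 114. 120. 133. 144. 147. 147.
 151. 154. 152. 149.]
30 [124. 121. 109.  92.  81.  85.  99. 113. 119. 125. 138. 146. 145. 147.
 158. 165. 162. 156.]
60 [125. 122. 110.  93.  82.  86. 100. 115. 126. 140. 150. 147. 136. 144.
 161. 166. 161. 158.]
90 [126. 122. 111.  93.  82.  86. 100. 119. 137. 150. 148. 133. 131. 150.
 165. 164. 155. 160.]
120 [106. 117. 111.  93.  82.  86. 103. 124. 141. 149. 142. 137. 149. 160.
 159. 153. 157. 172.]
150 [ 70.  70.  69.  68.  68.  77.  99. 125. 143. 147. 142. 145. 152. 152.
 149. 149. 155. 169.]
180 [ 72.  71.  71.  71.  70.  70.  69.  68.  67.  77. 107. 136. 144. 139.
 141. 150. 158. 170.]
210 [ 71.  71.  71.  71.  69.  70.  70.  69.  69.  68.  67.  67.  78. 104.
 131. 149. 158. 169.]
240 [ 70.  70.  70.  70.  70.  70.  69.  68.  68.  67.  66.  63.  63.  76.
 108. 136. 154. 168.]
270 [ 69.  69.  68.  68.  66.  64.  60.  55.  59.  79. 112. 141. 154. 151.
 145. 144. 151. 165.]
300 [ 65.  70.  73.  71.  73.  83.  98. 112. 122. 130. 139. 146. 151. 153.
 152. 147. 147. 161.]
330 [123. 119. 108.  90.  80.  84.  98. 111. 117. 122. 134. 146. 152. 157.
 161. 158. 152. 155.]
```

Run:
```python
from h import *
from scipy.optimize import curve_fit
th=np.array([330,0,30,60,90,120,150.]);D=[]
for k in th.astype(int):
    b=np.load('pics/s4.npz' if k==0 else f'pics/a{k}.npz')['p'][240:258,319:325].astype(float).mean((1,2))
    r=[]
    for lev in(126,130,134):
        i=next(j for j in range(6,14) if b[j]>lev);r.append(240+i-1+(lev-b[i-1])/(b[i]-b[i-1]))
    D.append(np.mean(r))
f=lambda t,a,b,c:c+a*np.cos(t)+b*np.sin(t)
for n in(7,6):
    p,cv=curve_fit(f,np.deg2rad(th[:n]),D[:n]);print(np.round(D,2),p,'low',np.rad2deg(np.arctan2(p[1],p[0])),(np.array(D)-f(np.deg2rad(th),*p)).round(2))
```

```text
[249.68 249.79 249.38 248.27 247.62 247.36 247.3 ] [  1.10876493  -0.75963738 248.54019607] low -34.41583498844229 [-0.2   0.14  0.26 -0.17 -0.16  0.03  0.1 ]
[249.68 249.79 249.38 248.27 247.62 247.36 247.3 ] [  1.2555331   -0.65819218 248.41058491] low -27.66502213948117 [-0.15  0.12  0.21 -0.2  -0.13  0.15  0.31]
```

The top view gives the high side at 151° and the foot at 146–152°. I'll turn on to 150°.

Request:
jog_arm(plan=[0.0071, -0.0008, 0.0033, 0, 0, 0, 0.0146, -0.0016, 0.0053, 0, 0, 0, 0.0224, -0.0025, 0.006, 0, 0, 0, 0.0302, -0.0034, 0.0053, 0, 0, 0, 0.0377, -0.0043, 0.0033, 0, 0, 0, 0.0448, -0.0051, 0, 0, 0, 0, 0.0511, -0.0058, -0.0045, 0, 0, 0, 0.0566, -0.0064, -0.0101, 0, 0, 0, 0.0611, -0.0069, -0.0165, 0, 0, 0, 0.0644, -0.0073, -0.0236, 0, 0, 0, 0.0664, -0.0075, -0.0312, 0, 0, 0, 0.0671, -0.0076, -0.039, 0, 0, 0, 0.0664, -0.0075, -0.0468, 0, 0, 0, 0.0644, -0.0073, -0.0544, 0, 0, 0, 0.0611, -0.0069, -0.0615, 0, 0, 0, 0.0566, -0.0064, -0.0679, 0, 0, 0, 0.0511, -0.0058, -0.0735, 0, 0, 0, 0.0448, -0.0051, -0.078, 0, 0, 0, 0.0448, -0.0051, -0.078, 0, 0, 0, 0.0448, -0.0051, -0.078, 0, 0, 0])

```text
clock: 21.15
eef_pos: [627.6, 155.2, 41.8]
eef_rot: [-3.14, 0.0, 1.457]
wrist_force: [0.9, 0.1, -6.5]
finger_gap: 19.8
finger_force: 4.0
```

```bash
python3 m.py a151|tail -2; python3 fit.py 150 151|tail -4
```

```text
sh [628.  155.2  42.2] [ 1.3  0.8 -6.9]
foot shift px (np.float64(-3.3000000000000025), np.float64(0.9897097852618474)) barrel (np.float64(-1.9500000000000073), np.float64(0.6982923819347376))
a150t [155. 154. 154. 154. 154. 153. 153. 153. 156. 168. 190. 212. 220. 216. 194. 165. 153. 159. 170. 178. 169. 142. 116. 106. 106. 107.]
   foot row 248.9723926380368
a151t [154. 154. 154. 154. 153. 153. 153. 154. 156. 168. 190. 212. 220. 216. 194. 165. 153. 159. 170. 178. 169. 142. 116. 106. 105. 107.]
   foot row 248.94375
```

It stands exactly where the earlier 150° sample did. I'll relax, open, rise and take a clear look.

Request:
jog_arm(plan=[0, 0, -0.0005, 0, 0, 0, 0, 0, -0.0005, 0, 0, 0, 0, 0, -0.0005, 0, 0, 0])

```text
clock: 21.6
eef_pos: [628.2, 155.2, 42.1]
eef_rot: [3.142, -0.0, 1.457]
wrist_force: [-1.9, 0.4, -1.4]
finger_gap: 19.6
finger_force: 4.0
```

Request:
jog_arm(plan=[0, 0, 0, 0, 0, 0, 0, 0, 0, 0, 0, 0, 0, 0, 0, 0, 0, 0, 0, 0, 0, 0, 0, 0, 0, 0, 0.05, 0, 0, 0, 0, 0, 0.1, 0, 0, 0, 0, 0, 0.15, 0, 0, 0, 0, 0.02, 0.2, 0, 0, 0, 0, 0.02, 0.2, 0, 0, 0, 0, 0.02, 0.2, 0, 0, 0], claw=0.05)

```text
clock: 22.6
eef_pos: [628.3, 175.6, 242.8]
eef_rot: [3.14, -0.001, 1.458]
wrist_force: [0.2, -0.1, 0.5]
finger_gap: 49.8
finger_force: 0.0
```

```bash
python3 m.py z1; python3 fit.py 150 | tail -2
python3 - <<'E'
from h import *
b=np.load('pics/z1.npz')['p'];a=np.load('pics/z1t.npz')['p'];print(a[208:238,314:322].astype(float).min(2).mean(1).round(0)[:26])
cv2.imwrite('pics/z1c.png',np.hstack([cv2.resize(a[175:275,225:425],None,fx=2.5,fy=2.5),cv2.resize(b[190:290,240:340],None,fx=2.5,fy=2.5)])[:,:,::-1])
E
```

```text
[127. 125. 123. 122. 122. 121. 117. 106.  89.  78.  82.  99. 120. 137. 141. 137. 140. 147. 146. 141. 141. 149. 163. 177.]
sh [627.7 174.7 239.8] [-0.7 -0.1  0.7]
foot shift px (np.float64(-3.2500000000000027), np.float64(0.9925544897027647)) barrel (np.float64(-0.10000000000001386), np.float64(0.9991530357807974))
a150t [155. 154. 154. 154. 154. 153. 153. 153. 156. 168. 190. 212. 220. 216. 194. 165. 153. 159. 170. 178. 169. 142. 116. 106. 106. 107.]
   foot row 248.9723926380368
[155. 154. 154. 154. 153. 153. 153. 153. 156. 167. 190. 212. 220. 216.
 194. 165. 153. 159. 170. 178. 169. 143. 116. 106. 106. 106.]
```

View pics/z1c.png

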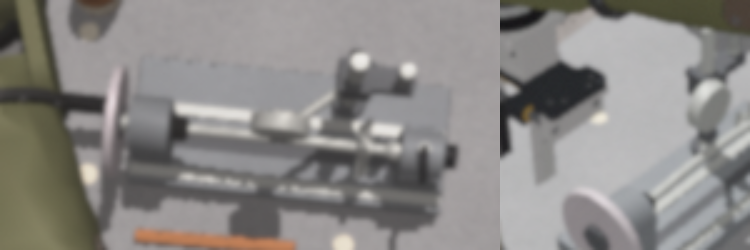

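The handle is down at the far side, the gripper is clear, the foot is at row 248.9 (the highest seen), and the bench, column and grip look unmoved in the picture. Handing in.

```bash
python3 -c "
from cell import manip
print(manip.sign_off())"
```

```text
the job is handed in; nothing more can be done
None
```

I handed the job in at about 23 s: the gauge is slid down with the plunger pressed about half way (roughly 12–14 mm). The shaft stands at a crank angle of about 150°, where the top and side cameras both put the high side of the bend to within a few degrees. I estimate the plunger at about 22–24 mm of its 30 mm there, and I saw no sign that the bench had shifted.

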